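Row up cheese in the brining rack and lower the hold-down

TASK

Get the brining rack ready for the brine: slide the three pieces of cheese, without lifting them off the slats, into one straight row, each standing square with a narrow end flat against the rack's back wall (the hinge side), and with equal gaps between the pieces and to the side walls. Then swing the wire hold-down (the one with the blue handle) down over the row until its feet rest on the rack and its wire loops stand in the gaps, leaving the things round the rack where they are.

Things in the scene. Friction and masses are not known exactly. Their poses are not given: they have to be found in the camera images.
- rack: Dark slatted steel rack, 200 mm deep (x) and 340 mm wide (y), fixed to the table. Origin: centre of its underside, at table height; its x points to the back wall (away from the robot), y to its left, z up. Floor of slats (running along y) at z = 14 mm. Walls 4 mm thick, top at z = 42 mm; inner faces at x = -96 and +96 mm (slats and usable floor to +-95), y = -166 and +166 mm. Two hinge brackets stand behind the back wall at y = +-158 mm, up to z = 82 mm.
- piece_1: White cut piece of fresh cheese, a block 73 mm long (its x), 53 mm wide (its y), 52 mm high, 0.21 kg nominal; starts on the slats, askew, one of three that are all alike and interchangeable. Origin: centre of its underside; z up.
- piece_2: Second piece of cheese, same shape and axes as piece_1.
- piece_3: Third piece of cheese, same shape and axes as piece_1.
- bay_left (a point): Point on the slats where the underside centre of the left piece of an even row lies when its end touches the back wall: rack frame x = 58.5, y = +96, z = 14 mm; axes as the rack's. The row leaves about 43 mm between pieces and to the side walls. Any piece may stand in any bay.
- bay_middle (a point): The same for the middle piece: rack frame x = 58.5, y = 0, z = 14 mm.
- bay_right (a point): The same for the right piece: rack frame x = 58.5, y = -96, z = 14 mm.
- hold_down (a joint): Hinge of the wire hold-down, a steel frame 336 mm wide (rack y), 105 mm from hinge to front bar. 0 rad: level over the row, its two rubber feet on the side walls (hard stop); pi/2: upright; starts at 2.1 to 2.3, leaning back from the robot; stop at 2.4. Stiff with friction: it stays where it is left; 1 to 6 N at the handle, square to the frame, moves it.
- loops (a point): Middle of the hold-down's wire loops, when level at rack x = 55.5, y = 0, z = 54 mm. Two pairs of loops hang 37 mm below the bars at rack y = +48 and -48 mm, each pair 24 mm wide in y, over rack x = 35 to 76 mm. When level the bars (6 to 8 mm thick) run 5 mm over the cheese and nothing touches an even row. Raised, the loops point to the robot.
- handle (a point): Centre of the blue grip sleeve on the hold-down's front bar: a cylinder 18 mm in diameter, 110 mm long along the rack's y, 105 mm from the hinge axis. With joint value q it lies at rack x = 118 - 105 cos q, y = 0, z = 74 + 105 sin q mm (q = 0: x = 13, z = 74). Raised, its far side is free to be pulled towards the robot.
- hinge (a point): Middle of the hinge axis (along the rack's y): rack frame x = 118, y = 0, z = 74 mm. Axes as the rack's.
- salt_box: White salt box with a blue lid, 96x104x82 mm, behind the rack; a bystander. Origin: centre of its underside.
- brush: Turquoise scrubbing brush, 30x85x55 mm, at the right near the robot; a bystander. Origin: centre of its underside.
- ph_meter: Yellow pH meter lying flat, 131x34x20 mm, behind the rack to the right; a bystander. Origin: centre of its underside.
Mind the look-alikes: they are no part of the job. What is shaped like the piece_2 but brown, orange or yellow is not meant.

How it is judged (in metres and radians):
On the way, in this order (a step that is already met when the one before it is completed fails the run):
1. the three pieces stand in an even row against the back wall, the hold-down still raised (joint above 1.5 rad) (((x of piece_1 in the frame of bay_left between -0.008 and 0.006 m and y of piece_1 in the frame of bay_left between -0.01 and 0.01 m and z of piece_1 in the frame of bay_left below 0.006 m and angle between the x axis of piece_1 and the x axis of bay_left, either way round below 0.12 rad and angle between piece_1's own z axis and vertical below 0.1 rad) or (x of piece_2 in the frame of bay_left between -0.008 and 0.006 m and y of piece_2 in the frame of bay_left between -0.01 and 0.01 m and z of piece_2 in the frame of bay_left below 0.006 m and angle between the x axis of piece_2 and the x axis of bay_left, either way round below 0.12 rad and angle between piece_2's own z axis and vertical below 0.1 rad) or (x of piece_3 in the frame of bay_left between -0.008 and 0.006 m and y of piece_3 in the frame of bay_left between -0.01 and 0.01 m and z of piece_3 in the frame of bay_left below 0.006 m and angle between the x axis of piece_3 and the x axis of bay_left, either way round below 0.12 rad and angle between piece_3's own z axis and vertical below 0.1 rad)) and ((x of piece_1 in the frame of bay_middle between -0.008 and 0.006 m and y of piece_1 in the frame of bay_middle between -0.01 and 0.01 m and z of piece_1 in the frame of bay_middle below 0.006 m and angle between the x axis of piece_1 and the x axis of bay_middle, either way round below 0.12 rad and angle between piece_1's own z axis and vertical below 0.1 rad) or (x of piece_2 in the frame of bay_middle between -0.008 and 0.006 m and y of piece_2 in the frame of bay_middle between -0.01 and 0.01 m and z of piece_2 in the frame of bay_middle below 0.006 m and angle between the x axis of piece_2 and the x axis of bay_middle, either way round below 0.12 rad and angle between piece_2's own z axis and vertical below 0.1 rad) or (x of piece_3 in the frame of bay_middle between -0.008 and 0.006 m and y of piece_3 in the frame of bay_middle between -0.01 and 0.01 m and z of piece_3 in the frame of bay_middle below 0.006 m and angle between the x axis of piece_3 and the x axis of bay_middle, either way round below 0.12 rad and angle between piece_3's own z axis and vertical below 0.1 rad)) and ((x of piece_1 in the frame of bay_right between -0.008 and 0.006 m and y of piece_1 in the frame of bay_right between -0.01 and 0.01 m and z of piece_1 in the frame of bay_right below 0.006 m and angle between the x axis of piece_1 and the x axis of bay_right, either way round below 0.12 rad and angle between piece_1's own z axis and vertical below 0.1 rad) or (x of piece_2 in the frame of bay_right between -0.008 and 0.006 m and y of piece_2 in the frame of bay_right between -0.01 and 0.01 m and z of piece_2 in the frame of bay_right below 0.006 m and angle between the x axis of piece_2 and the x axis of bay_right, either way round below 0.12 rad and angle between piece_2's own z axis and vertical below 0.1 rad) or (x of piece_3 in the frame of bay_right between -0.008 and 0.006 m and y of piece_3 in the frame of bay_right between -0.01 and 0.01 m and z of piece_3 in the frame of bay_right below 0.006 m and angle between the x axis of piece_3 and the x axis of bay_right, either way round below 0.12 rad and angle between piece_3's own z axis and vertical below 0.1 rad)) and value of joint hold_down above 1.5 rad), for 0.2 s.
2. the hold-down lies down on the rack (joint below 0.06 rad) (value of joint hold_down below 0.06 rad), for 0.2 s.
At the end, for the whole second after the job is handed in: One piece stands in each bay: underside centre within 10 mm of the bay point along the row and at most 8 mm short of touching the back wall, square to the rack within 0.12 rad, upright on the slats and at rest; the hold-down is down (joint below 0.06 rad) (((x of piece_1 in the frame of bay_left between -0.008 and 0.006 m and y of piece_1 in the frame of bay_left between -0.01 and 0.01 m and z of piece_1 in the frame of bay_left below 0.006 m and angle between the x axis of piece_1 and the x axis of bay_left, either way round below 0.12 rad and angle between piece_1's own z axis and vertical below 0.1 rad) or (x of piece_2 in the frame of bay_left between -0.008 and 0.006 m and y of piece_2 in the frame of bay_left between -0.01 and 0.01 m and z of piece_2 in the frame of bay_left below 0.006 m and angle between the x axis of piece_2 and the x axis of bay_left, either way round below 0.12 rad and angle between piece_2's own z axis and vertical below 0.1 rad) or (x of piece_3 in the frame of bay_left between -0.008 and 0.006 m and y of piece_3 in the frame of bay_left between -0.01 and 0.01 m and z of piece_3 in the frame of bay_left below 0.006 m and angle between the x axis of piece_3 and the x axis of bay_left, either way round below 0.12 rad and angle between piece_3's own z axis and vertical below 0.1 rad)) and ((x of piece_1 in the frame of bay_middle between -0.008 and 0.006 m and y of piece_1 in the frame of bay_middle between -0.01 and 0.01 m and z of piece_1 in the frame of bay_middle below 0.006 m and angle between the x axis of piece_1 and the x axis of bay_middle, either way round below 0.12 rad and angle between piece_1's own z axis and vertical below 0.1 rad) or (x of piece_2 in the frame of bay_middle between -0.008 and 0.006 m and y of piece_2 in the frame of bay_middle between -0.01 and 0.01 m and z of piece_2 in the frame of bay_middle below 0.006 m and angle between the x axis of piece_2 and the x axis of bay_middle, either way round below 0.12 rad and angle between piece_2's own z axis and vertical below 0.1 rad) or (x of piece_3 in the frame of bay_middle between -0.008 and 0.006 m and y of piece_3 in the frame of bay_middle between -0.01 and 0.01 m and z of piece_3 in the frame of bay_middle below 0.006 m and angle between the x axis of piece_3 and the x axis of bay_middle, either way round below 0.12 rad and angle between piece_3's own z axis and vertical below 0.1 rad)) and ((x of piece_1 in the frame of bay_right between -0.008 and 0.006 m and y of piece_1 in the frame of bay_right between -0.01 and 0.01 m and z of piece_1 in the frame of bay_right below 0.006 m and angle between the x axis of piece_1 and the x axis of bay_right, either way round below 0.12 rad and angle between piece_1's own z axis and vertical below 0.1 rad) or (x of piece_2 in the frame of bay_right between -0.008 and 0.006 m and y of piece_2 in the frame of bay_right between -0.01 and 0.01 m and z of piece_2 in the frame of bay_right below 0.006 m and angle between the x axis of piece_2 and the x axis of bay_right, either way round below 0.12 rad and angle between piece_2's own z axis and vertical below 0.1 rad) or (x of piece_3 in the frame of bay_right between -0.008 and 0.006 m and y of piece_3 in the frame of bay_right between -0.01 and 0.01 m and z of piece_3 in the frame of bay_right below 0.006 m and angle between the x axis of piece_3 and the x axis of bay_right, either way round below 0.12 rad and angle between piece_3's own z axis and vertical below 0.1 rad)) and linear speed of each of piece_1, piece_2, piece_3 below 0.01 m/s and value of joint hold_down below 0.06 rad).
It fails at once if a piece of cheese is lifted more than 20 mm off the slats (z of any of piece_1, piece_2, piece_3 in the frame of rack above 0.034 m).
It fails at once if a piece of cheese is tipped by more than 0.5 rad (angle between any of piece_1, piece_2, piece_3's own z axis and vertical above 0.5 rad).
It fails at once if a thing beside the rack is moved more than 30 mm (distance of any of salt_box, brush, ph_meter from where it was at the start of the episode above 0.03 m).
It also fails if it takes over 64 s, if anything falls off the work surface, if the arm or the gripper's body presses on something with over 40 N, if the wrist force passes 120 N, or if a joint passes its speed limit or range.

ROBOT

A 7-joint arm with a two-finger parallel gripper is mounted at the origin on the work surface; the furniture and walls round the work are solid. World frame = base frame: x ahead of the robot, y to its left, z up, the work surface at z = 0. Lengths are in mm, angles in rad, forces in N, time in s.
With the tool pointing down it reaches from about 400 to 925 mm from the base axis. Payload 4.1 kg.
Tool frame: the origin (TCP) lies midway between the tips of the shut fingers; the grasp point (between the pads) lies 19 mm behind it; z points along the fingers, y is the direction in which the jaws open and shut (so a half turn about z gives the same grasp; the last joint's range is limited). The gripper opens to 85 mm and grips with 20 to 120 N. Pads are 22 mm wide; open, the fingers measure 114 mm over their backs; the gripper's body (76 mm by 85 mm) begins 54 mm behind the grasp point. The pads swing forward as they close: fully open they stand 13 mm farther back than shut.
Start: joints at [1.188, 0.398, 0.045, 1.537, -0.019, 1.207, -0.051], TCP at [182.04, -624.023, 231.347] pointing down, gripper open.
Joint ranges: [-2.82, 2.82], [-0.49, 2.23], [-1.37, 1.46], [0, 2.46], [-1.36, 4.5], [0.23, 2], [-2.94, 2.94]. Speed limits (rad/s): [2.57, 2.57, 3.14, 3.14, 3.14, 3.14, 3.14].

INTERFACE

Orientations are given as a rotation vector (axis times angle).
In Python, from workcell import ctrl, vision gives the robot as it stands. The module is installed in compiled form; this text tells all that it offers.
- The arm moves only by the tool move_arm, never from a script. Its argument "deltas" is one flat list of numbers, 5 for each row, row after row: the shift along the world's x, y, z in cm, then the turn about the world's z in degrees, then the opening, from -1 (shut) to 1 (fully open). In form: [tx, ty, tz, turn, gripper, tx, ty, tz, turn, gripper, ...]. A call has 1 to 8 rows; each row shifts and turns the pose as measured when the row begins; what a row does not reach is not made up. A row lasts 1/12 s, in which the tool goes at most 41.7 mm and 7.16 degrees, less where a joint would pass 70% of its speed; a pose out of reach is approached as far as the arm can. A call is refused whole if a number of a shift passes 4.17 or a number of a turn 7.16, either way. A call with a gripper value outside its range is refused whole. The fingers move at their own pace and stop on an object; the grip force is fixed at half the most. Time passes only in rows, so rows that do not move let the fingers close. It gives the time, the measured TCP pose, the force and the opening at its end, in the units of the state.
- ctrl.observe(): the state, without advancing time (a new reading comes with each control period).
- vision.capture(name): name is "side" or "top"; returns the picture (420x560x3 uint8, red, green, blue); there is no depth.
- vision.get_calibration(name): a dict with "camera_matrix" (3x3 intrinsics, pixels), "k1" (the pictures are not rectified: a ray, as slopes to the right and down, at radius r is drawn at 1 + k1 r^2 times it, then the intrinsics apply), "origin" and "orientation" of the camera in the world. Camera axes: x right, y down, z forward; pixel columns grow to the right and rows downward; lengths in mm; the calibration is good to about 2 mm. A picture is of the moment at which its call begins. get_calibration takes no time and is no camera call.
- ctrl.hand_in(): hands the job in, once; it reports no verdict.
The state is a dict: "t": time; "q": joint angles; "qd": joint speeds; "joint_torque": joint torques, N m; "tool_pos": TCP position; "tool_rot": TCP orientation; "force": force on the tool from outside, world axes, zero at the start; "ft_torque": the same for the moment, N m; "width": opening from 0.0 (shut) to 1.0 (fully open).
Only numpy, scipy, OpenCV 4.12 (cv2) and the standard library are available. Lean on these libraries where they do the work, as an engineer would, in place of code of your own. Each camera call takes 0.05 s, during which the arm holds its last target.

## Working session

There is one attempt and no reset: what is moved stays moved. The work goes in short steps, Python scripts to look and compute and a tool call to move; the robot and the scene stay as the last step left them, time stands still between calls to the robot, and variables do not carry over. Pictures are saved under pics/ and viewed, and the job is handed in when it is done.

Besides the shell and the picture viewer there is one more tool, called after "Emit:" as a command line: name --argument value ..., lists and objects as JSON in quotes. move_arm: Moves the arm, as the interface text tells. Its arguments: {"type":"object","properties":{"deltas":{"type":"array"}},"required":["deltas"]}

```bash
mkdir -p pics && cat > h.py <<'E'
import numpy as np, cv2
from workcell import ctrl, vision
def cal(n):
    c=vision.get_calibration(n); K=np.array(c["camera_matrix"]); o=np.array(c["origin"],float); r=np.array(c["orientation"],float)
    R=r if r.shape==(3,3) else cv2.Rodrigues(r)[0]
    return K,c["k1"],o,R
def proj(n,P):
    K,k,o,R=cal(n); p=(np.atleast_2d(P)-o)@R; s=p[:,:2]/p[:,2:]; s=s*(1+k*(s**2).sum(1,keepdims=True))
    return s@K[:2,:2].T+K[:2,2]
def ray(n,uv):
    K,k,o,R=cal(n); s=np.linalg.solve(K[:2,:2],(np.atleast_2d(uv)-K[:2,2]).T).T; u=s.copy()
    for _ in range(30): u=s/(1+k*(u**2).sum(1,keepdims=True))
    d=np.c_[u,np.ones(len(u))]@R.T
    return o,d
def onz(n,uv,z):
    o,d=ray(n,uv); return o+d*((z-o[2])/d[:,2:])
def save(n,f,crop=None,sc=1):
    im=vision.capture(n)[:,:,::-1].copy()
    cv2.imwrite('pics/raw_'+f+'.png',im)
    if crop: im=im[crop[1]:crop[3],crop[0]:crop[2]]
    im=cv2.resize(im,None,fx=sc,fy=sc,interpolation=cv2.INTER_CUBIC)
    cv2.imwrite('pics/'+f+'.png',im)
E
python3 - <<'E'
from h import *
for n in ("top","side"):
    print(cal(n)); save(n,n+'0',None,1.42)
s=ctrl.observe(); print(s)
E
```

```text
(array([[395.13122298,   0.        , 280.439444  ],
       [  0.        , 395.13122298, 210.23303226],
       [  0.        ,   0.        ,   1.        ]]), 0.011697901655784536, array([ 474.58189135, -135.66362034, 1076.60402261]), array([[-0.02956339, -0.99888444,  0.0368223 ],
       [-0.99947527,  0.03002852,  0.01214346],
       [-0.01323563, -0.03644397, -0.99924804]]))
(array([[384.41327634,   0.        , 277.16062308],
       [  0.        , 384.41327634, 209.39365925],
       [  0.        ,   0.        ,   1.        ]]), -0.0015583127117248647, array([  1.83219583, 765.47781341, 509.00141088]), array([[-0.85264569, -0.22935491,  0.4694589 ],
       [-0.52183335,  0.32879468, -0.78713659],
       [ 0.02617805, -0.91612793, -0.40003041]]))
{'t': 0.1, 'q': array([ 1.18800567,  0.39912773,  0.04504034,  1.53771728, -0.01868049,
        1.20690851, -0.05072248]), 'qd': array([-0.00054331, -0.00152104, -0.00036784, -0.00162241,  0.00015714,
       -0.00115406, -0.00094366]), 'joint_torque': array([ 4.06164589e-03, -4.76257646e+01,  1.37029778e+00, -2.54948312e+01,
        1.19339494e-02,  4.91833096e-03,  1.07242786e-05]), 'tool_pos': array([ 181.8595967 , -623.46436071,  230.37750848]), 'tool_rot': array([-3.10831829e+00, -4.44188184e-01,  6.04034155e-04]), 'force': array([ 0.07172986, -0.61512779, -0.49300047]), 'ft_torque': array([0.00681174, 0.00633792, 0.01870444]), 'width': 0.9962622635709161}
```

View pics/top0.png

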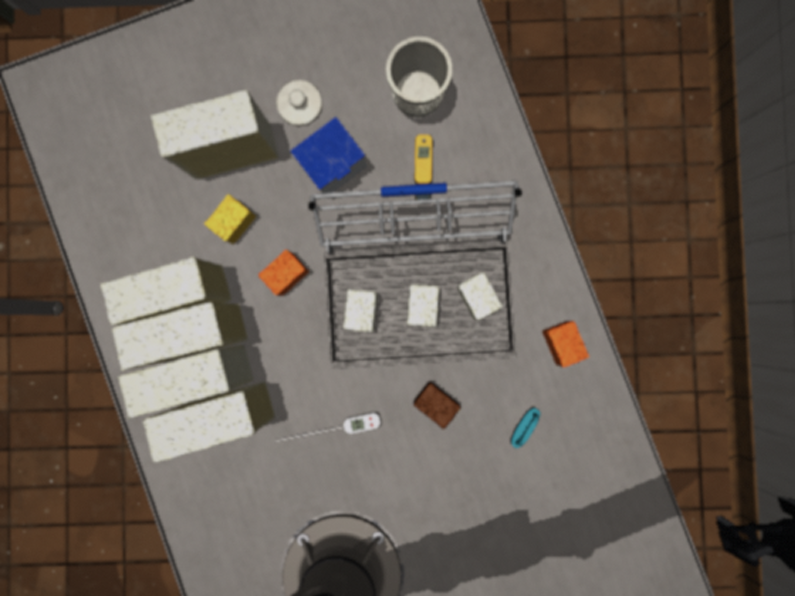

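View pics/side0.png

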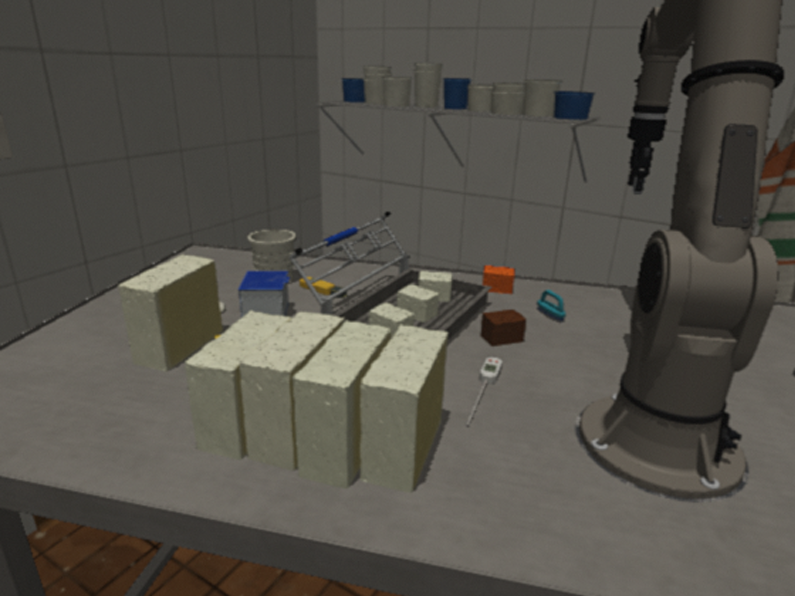

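The top view shows the rack with three white pieces at about (360,310), (423,305) and (480,296). The white blocks inside the rack are the ones meant. The orange, brown and yellow blocks outside it, at (282,272), (567,344), (437,404) and (228,218), are look-alikes. I'll confirm this in an enlarged crop.

```bash
python3 - <<'E'
import cv2
im=cv2.imread('pics/raw_top0.png')[120:270,205:375]
im=cv2.resize(im,None,fx=4,fy=4,interpolation=cv2.INTER_CUBIC); im=cv2.convertScaleAbs(im,alpha=1.5,beta=25)
cv2.imwrite('pics/c1.png',im)
E
```

```text
(no output)
```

View pics/c1.png

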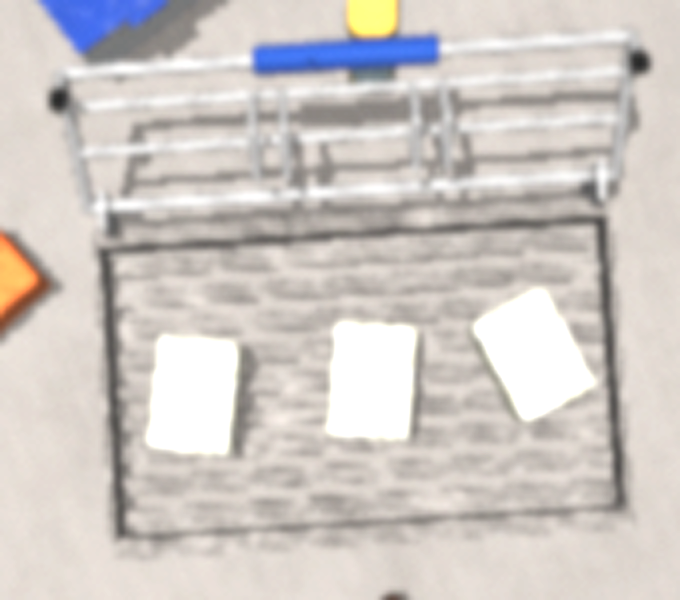

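```bash
cat >> h.py <<'E'
def rackpose(uv): # TL,TR,BR,BL wall-centre corners at z=42, full px
    P=onz("top",uv,42)[:,:2]; L=np.array([[98,168],[98,-168],[-98,-168],[-98,168]],float)
    c=P.mean(0); Lc=L-L.mean(0); z=((P-c)*Lc).sum(); w=(Lc[:,0]*(P-c)[:,1]-Lc[:,1]*(P-c)[:,0]).sum()
    th=np.arctan2(w,z); R=np.array([[np.cos(th),-np.sin(th)],[np.sin(th),np.cos(th)]])
    return c,th,R,P-(L@R.T+c)
def pieces(im,c,th,R):
    g=im.astype(int); m=((g.min(2)>118)).astype(np.uint8)
    # restrict to rack interior
    poly=proj("top",np.c_[(np.array([[94,164],[94,-164],[-94,-164],[-94,164]])@R.T+c),np.full(4,50)])
    k=np.zeros_like(m); cv2.fillPoly(k,[poly.astype(np.int32)],1); m*=k
    out=[]
    for ct in cv2.findContours(m,cv2.RETR_EXTERNAL,cv2.CHAIN_APPROX_NONE)[0]:
        if cv2.contourArea(ct)<200: continue
        M=np.zeros_like(m); cv2.drawContours(M,[ct],-1,1,-1)
        v,u=np.nonzero(M); W=onz("top",np.c_[u,v].astype(float),66)[:,:2]
        W=(W-c)@R
        r=cv2.minAreaRect(W.astype(np.float32)); (cx,cy),(a,b),ang=r
        if a<b: ang+=90
        ang=(ang+90)%180-90
        C=W.mean(0); out.append((C.round(1),round(max(a,b),1),round(min(a,b),1),round(ang,1)))
    return sorted(out,key=lambda o:-o[0][1])
E
python3 - <<'E'
from h import *
uv=np.array([[105,250],[602,220],[620,508],[120,535]],float)/4+[205,120]-0.4
c,th,R,res=rackpose(uv); print(c,th,np.degrees(th),res.round(1))
im=cv2.imread('pics/raw_top0.png'); 
for p in pieces(im,c,th,R): print(p, (R@p[0]+c).round(1))
g=im.min(2); print(g[218,240:275])
for b in [(58.5,96),(58.5,0),(58.5,-96)]: print('bay',R@np.array(b)+c)
# hinge, handle
q=2.2
for q in (2.1,2.2,2.3):
    h=np.array([118-105*np.cos(q),0]); print(q,(R@h+c), 74+105*np.sin(q), proj("top",np.r_[R@h+c,74+105*np.sin(q)])*1.0, proj("side",np.r_[R@h+c,74+105*np.sin(q)]))
E
```

```text
[ 501.58350489 -160.65896385] 0.02707233081345349 1.5511302971928558 [[-4.3 -4.8]
 [-3.9  4.5]
 [ 3.7  5. ]
 [ 4.5 -4.6]]
(array([  2. , 113.3]), 115.5, 74.4, -3.0) [500.5 -47.3]
(array([-19.7,  -3.2]), 146.9, 125.3, 34.0) [ 482.  -164.4]
(array([   5.8, -112.7]), 119.8, 76.3, 13.2) [ 510.4 -273.2]
[110 111 123 157 191 201 199 202 208 210 207 203 203 207 205 201 195 198
 198 201 204 204 185 134  81  63  69  80  88  97  99  99 101 102 106]
bay [557.46344224 -63.11060353]
bay [ 560.06206855 -159.07542595]
bay [ 562.66069485 -255.04024836]
2.1 [ 672.52968256 -156.02992143] 164.63698349813174 [[291.87803109 139.16587799]] [[244.52546352 163.27348325]]
2.2 [ 681.31024022 -155.79215318] 158.89212240105695 [[291.62323549 135.97180091]] [[242.1779325  164.59632906]]
2.3 [ 689.47361272 -155.57109765] 152.29904727855563 [[291.38163921 133.16249954]] [[240.02250608 166.20244164]]
```

```bash
sed -i 's/>118/>150/' h.py && python3 - <<'E'
from h import *
uv=np.array([[105,250],[602,220],[620,508],[120,535]],float)/4+[205,120]-0.4
c,th,R,res=rackpose(uv)
im=cv2.imread('pics/raw_top0.png'); 
for p in pieces(im,c,th,R): print(p, (R@p[0]+c).round(1))
o=im[120:270,205:375]; o=cv2.resize(o,None,fx=4,fy=4,interpolation=cv2.INTER_CUBIC); o=cv2.convertScaleAbs(o,alpha=1.3,beta=10)
def line(pts,col):
    uv=((proj("top",pts)-[205,120]+.5)*4).astype(np.int32); cv2.polylines(o,[uv],True,col,1)
for z,col in ((42,(0,255,0)),(14,(0,255,255))):
  for s in ((100,170),(96,166)):
    q=np.array([[s[0],s[1]],[s[0],-s[1]],[-s[0],-s[1]],[-s[0],s[1]]],float)@R.T+c; line(np.c_[q,np.full(4,z)],col)
cv2.imwrite('pics/c2.png',o)
E
```

```text
(array([ -5.2, 109.3]), 71.3, 51.5, -7.7) [493.4 -51.5]
(array([-2.5, -5.5]), 70.5, 51.3, -6.1) [ 499.2 -166.2]
(array([   8.4, -110.2]), 71.5, 50.8, 25.1) [ 513.  -270.6]
```

View pics/c2.png

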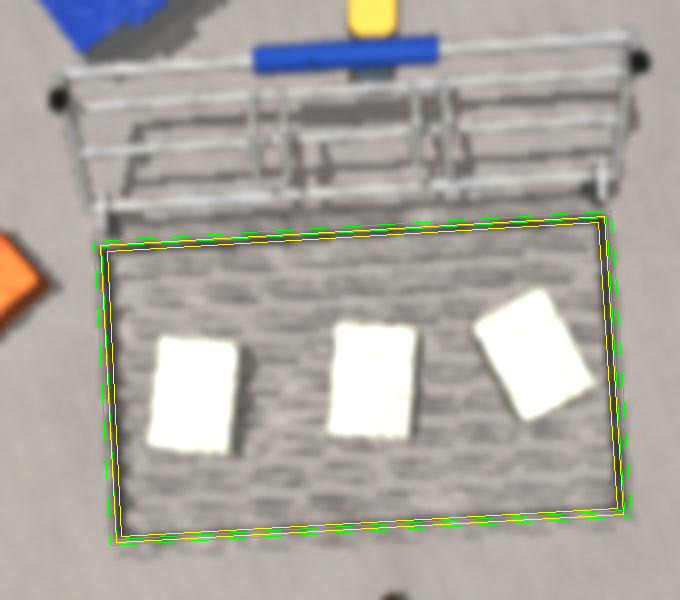

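```bash
cat >> h.py <<'E'
UV=np.array([[105,250],[602,220],[620,508],[120,535]],float)/4+[205,120]-0.4
c,th,R,_=rackpose(UV)
def st():
    s=ctrl.observe(); T=cv2.Rodrigues(np.array(s['tool_rot']))[0]
    p=np.array(s['tool_pos']); loc=(p[:2]-c)@R
    jaw=np.degrees(np.arctan2(T[1,1],T[0,1])); rel=(jaw-90-np.degrees(th)+90)%180-90
    print('t',round(s['t'],2),'tcp',p.round(1),'rackloc',loc.round(1),'yaw rel rack',round(rel,1),'tilt z',T[:,2].round(3),'F',np.round(s['force'],1),'w',round(s['width'],3),'q',np.round(s['q'],2))
    return s,p,loc,rel
def goto(x,y,z,yaw):
    s,p,loc,rel=st(); t=R@np.array([x,y])+c; d=np.r_[t,z]-p; print('need cm',(d/10).round(2),'turn',round(yaw-rel,1))
E
python3 - <<'E'
from h import *
goto(8.4,-110.2,150,25.1)
E
```

```text
t 0.1 tcp [ 181.9 -623.5  230.4] rackloc [-332.1 -454. ] yaw rel rack 14.7 tilt z [-0.001  0.002 -1.   ] F [ 0.1 -0.6 -0.5] w 0.996 q [ 1.19  0.4   0.05  1.54 -0.02  1.21 -0.05]
need cm [33.11 35.29 -8.04] turn 10.4
```

Emit:
move_arm --deltas '[2.6, 2.8, 0, 1.3, 0.5, 2.6, 2.8, 0, 1.3, 0.5, 2.6, 2.8, 0, 1.3, 0.5, 2.6, 2.8, 0, 1.3, 0.5, 2.6, 2.8, 0, 1.3, 0.5, 2.6, 2.8, 0, 1.3, 0.5, 2.6, 2.8, 0, 1.3, 0.5, 2.6, 2.8, 0, 1.3, 0.5]'

```text
t: 0.77
tool_pos: [382.5, -395.4, 225.7]
tool_rot: [-3.059, -0.701, 0.018]
force: [0.4, -0.3, 0.7]
width: 0.747
```

```bash
python3 - <<'E'
from h import *
goto(8.4,-110.2,150,25.1)
E
```

```text
t 0.77 tcp [ 382.5 -395.4  225.7] rackloc [-125.4 -231.4] yaw rel rack 24.3 tilt z [-0.012  0.    -1.   ] F [ 0.4 -0.3  0.7] w 0.747 q [ 0.83  0.23 -0.12  1.78  0.04  1.15 -0.43]
need cm [13.05 12.48 -7.57] turn 0.8
```

Emit:
move_arm --deltas '[2.6, 2.5, -0.8, 0.2, 0.5, 2.6, 2.5, -0.8, 0.2, 0.5, 2.6, 2.5, -0.8, 0.2, 0.5, 2.6, 2.5, -0.8, 0.2, 0.5, 2.0, 2.0, -0.8, 0, 0.5, 0.5, 0.5, -0.5, 0, 0.5, 0, 0, 0, 0, 0.5, 0, 0, 0, 0, 0.5]'

```text
t: 1.43
tool_pos: [521.6, -251.5, 177.1]
tool_rot: [-3.043, -0.749, 0.015]
force: [0.4, -0.3, -0.5]
width: 0.755
```

```bash
python3 - <<'E'
from h import *
goto(8.4,-110.2,20,25.1)
save('top','t1',(205,120,375,270),4)
save('side','s1',(200,140,380,270),4)
E
```

```text
t 1.43 tcp [ 521.6 -251.5  177.1] rackloc [ 17.5 -91.4] yaw rel rack 26.1 tilt z [-0.011  0.005 -1.   ] F [ 0.4 -0.3 -0.5] w 0.755 q [ 0.56  0.33 -0.23  1.76  0.08  1.07 -0.79]
need cm [ -0.86  -1.9  -15.71] turn -1.0
```

View pics/t1.png

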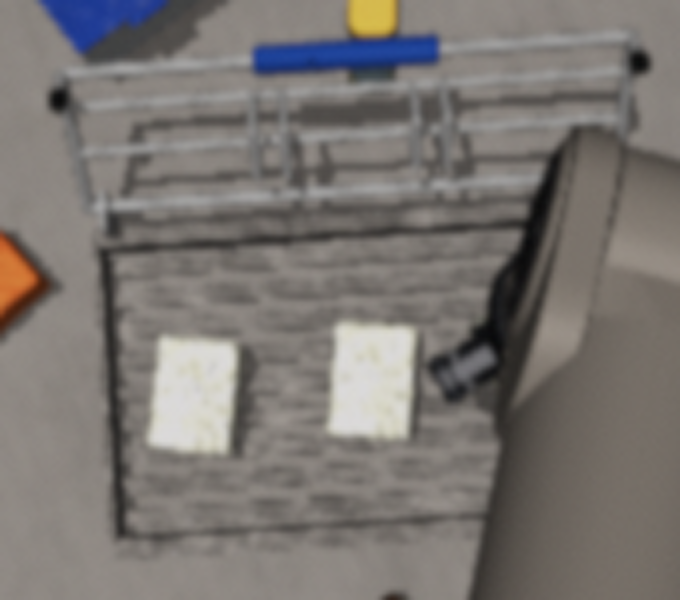

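View pics/s1.png

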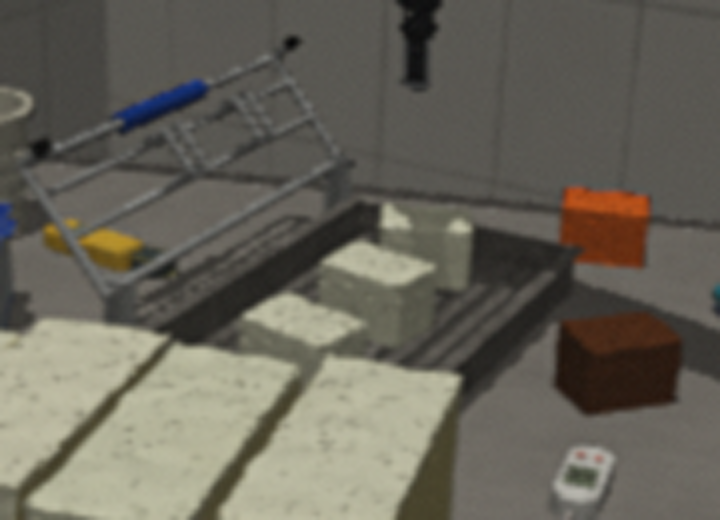

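Emit:
move_arm --deltas '[-0.4, -1.0, 0, -0.5, 0.5, -0.4, -0.9, 0, -0.5, 0.5, 0, 0, -2.5, 0, 0.5, 0, 0, -2.5, 0, 0.5, 0, 0, -2.0, 0, 0.5, 0, 0, -0.5, 0, 0.5, 0, 0, 0, 0, 0.5]'

```text
t: 2.12
tool_pos: [504.5, -292.7, 105.2]
tool_rot: [3.061, 0.677, -0.013]
force: [1.4, 0.1, 0.1]
width: 0.747
```

```bash
python3 - <<'E'
from h import *
goto(8.4,-110.2,20,25.1)
E
```

```text
t 2.12 tcp [ 504.5 -292.7  105.2] rackloc [  -0.7 -132.1] yaw rel rack 23.4 tilt z [-0.006 -0.008 -1.   ] F [1.4 0.1 0.1] w 0.747 q [ 0.6   0.41 -0.2   1.82  0.11  0.92 -0.78]
need cm [ 0.85  2.21 -8.52] turn 1.7
```

Emit:
move_arm --deltas '[0, 0, 0, 0, 0.5, 0, 0, 0, 0, 0.5]'

```text
t: 2.28
tool_pos: [503.4, -295.8, 106.6]
tool_rot: [3.061, 0.669, -0.013]
force: [-0.0, -0.2, -0.7]
width: 0.752
```

```bash
python3 - <<'E'
from h import *
goto(8.4,-110.2,20,25.1)
E
```

```text
t 2.28 tcp [ 503.4 -295.8  106.6] rackloc [  -1.8 -135.2] yaw rel rack 23.1 tilt z [-0.006 -0.01  -1.   ] F [-0.  -0.2 -0.7] w 0.752 q [ 0.61  0.41 -0.2   1.82  0.11  0.92 -0.78]
need cm [ 0.96  2.52 -8.66] turn 2.0
```

Emit:
move_arm --deltas '[0.5, 1, 0, 0.8, 0.5]'

```text
t: 2.37
tool_pos: [507.5, -289.1, 107.8]
tool_rot: [3.055, 0.683, -0.013]
force: [-0.8, -0.1, 0.3]
width: 0.748
```

```bash
python3 - <<'E'
from h import *
goto(8.4,-110.2,20,25.1)
E
```

```text
t 2.37 tcp [ 507.5 -289.1  107.8] rackloc [   2.5 -128.6] yaw rel rack 23.7 tilt z [-0.005 -0.012 -1.   ] F [-0.8 -0.1  0.3] w 0.748 q [ 0.59  0.41 -0.2   1.82  0.12  0.92 -0.79]
need cm [ 0.54  1.85 -8.78] turn 1.4
```

Emit:
move_arm --deltas '[0, 0, 0, 0, 0.5]'

```text
t: 2.45
tool_pos: [509.8, -286.6, 109.0]
tool_rot: [3.054, 0.689, -0.007]
force: [0.9, 0.8, 0.1]
width: 0.756
```

```bash
python3 - <<'E'
from h import *
goto(8.4,-110.2,20,25.1)
E
```

```text
t 2.45 tcp [ 509.8 -286.6  109. ] rackloc [   4.8 -126.1] yaw rel rack 23.9 tilt z [-0.002 -0.012 -1.   ] F [0.9 0.8 0.1] w 0.756 q [ 0.59  0.41 -0.2   1.82  0.11  0.92 -0.79]
need cm [ 0.32  1.6  -8.9 ] turn 1.2
```

Emit:
move_arm --deltas '[0.2, 0.9, -1.0, 0.6, 0.5, 0.1, 0.4, -1.5, 0.3, 0.5, 0, 0, -1.0, 0, 0.5, 0, 0, 0, 0, 0.5]'

```text
t: 2.78
tool_pos: [516.7, -270.5, 75.1]
tool_rot: [3.043, 0.721, 0.003]
force: [-0.7, -0.3, 0.1]
width: 0.749
```

```bash
python3 - <<'E'
from h import *
goto(8.4,-110.2,20,25.1)
E
```

```text
t 2.78 tcp [ 516.7 -270.5   75.1] rackloc [  12.1 -110.2] yaw rel rack 25.1 tilt z [ 0.005 -0.014 -1.   ] F [-0.7 -0.3  0.1] w 0.749 q [ 0.57  0.44 -0.21  1.86  0.13  0.85 -0.81]
need cm [-0.37 -0.01 -5.51] turn -0.0
```

Emit:
move_arm --deltas '[0, 0, 0, 0, 0.5, 0, 0, 0, 0, 0.5]'

```text
t: 2.95
tool_pos: [516.7, -269.2, 74.4]
tool_rot: [3.043, 0.724, 0.001]
force: [-0.4, -0.5, 0.0]
width: 0.751
```

```bash
python3 - <<'E'
from h import *
goto(8.4,-110.2,20,25.1)
E
```

```text
t 2.95 tcp [ 516.7 -269.2   74.4] rackloc [  12.2 -108.9] yaw rel rack 25.2 tilt z [ 0.004 -0.013 -1.   ] F [-0.4 -0.5  0. ] w 0.751 q [ 0.56  0.44 -0.21  1.86  0.13  0.85 -0.81]
need cm [-0.38 -0.14 -5.44] turn -0.1
```

Emit:
move_arm --deltas '[-0.3, -0.1, -0.8, 0, 0.5, 0, 0, -1.2, 0, 0.5, 0, 0, -1.2, 0, 0.5, 0, 0, 0, 0, 0.5]'

```text
t: 3.28
tool_pos: [514.1, -271.4, 41.0]
tool_rot: [3.042, 0.722, 0.005]
force: [0.8, 0.2, -0.3]
width: 0.754
```

```bash
python3 - <<'E'
from h import *
goto(8.4,-110.2,20,25.1)
save('side','s2',(280,160,380,230),7)
E
```

```text
t 3.28 tcp [ 514.1 -271.4   41. ] rackloc [   9.5 -111. ] yaw rel rack 25.2 tilt z [ 0.006 -0.015 -1.   ] F [ 0.8  0.2 -0.3] w 0.754 q [ 0.56  0.49 -0.2   1.88  0.15  0.78 -0.82]
need cm [-0.12  0.08 -2.1 ] turn -0.1
```

View pics/s2.png

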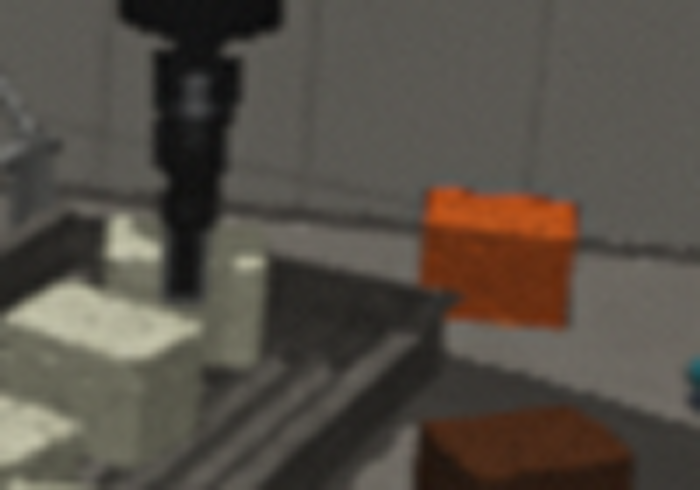

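The finger straddles the right piece near the middle, at about (185,260). Going down the last bit and closing.

Emit:
move_arm --deltas '[0, 0, -0.9, 0, 0.5, 0, 0, -0.4, 0, 0.5, 0, 0, 0, 0, 0.2, 0, 0, 0, 0, -0.2, 0, 0, 0, 0, -0.2, 0, 0, 0, 0, -0.2]'

```text
t: 3.83
tool_pos: [515.1, -271.7, 27.7]
tool_rot: [3.041, 0.721, 0.006]
force: [0.2, -0.2, -1.5]
width: 0.611
```

```bash
python3 - <<'E'
from h import *
goto(57,-96,22,0)
E
```

```text
t 3.83 tcp [ 515.1 -271.7   27.7] rackloc [  10.5 -111.4] yaw rel rack 25.1 tilt z [ 0.007 -0.015 -1.   ] F [ 0.2 -0.2 -1.5] w 0.611 q [ 0.56  0.51 -0.19  1.89  0.15  0.75 -0.83]
need cm [ 4.61  1.66 -0.57] turn -25.1
```

Emit:
move_arm --deltas '[0.2, 0.4, 0, -4, -0.2, 0.3, 0.4, 0, -5, -0.2, 0.3, 0.3, 0, -5, -0.2, 0.3, 0.3, 0, -5, -0.2]'

```text
t: 4.17
tool_pos: [521.1, -261.0, 27.9]
tool_rot: [3.119, 0.182, -0.011]
force: [-2.7, -0.1, 2.6]
width: 0.611
```

```bash
python3 - <<'E'
from h import *
goto(57,-96,27,0)
E
```

```text
t 4.17 tcp [ 521.1 -261.    27.9] rackloc [  16.8 -100.9] yaw rel rack 5.1 tilt z [-0.006 -0.017 -1.   ] F [-2.7 -0.1  2.6] w 0.611 q [ 0.46  0.51 -0.11  1.88  0.1   0.76 -1.16]
need cm [ 4.    0.6  -0.09] turn -5.1
```

Emit:
move_arm --deltas '[0.4, 0.2, 0, -2.5, -0.2, 0.5, 0, 0, -0.5, -0.2, 0.5, 0, 0, 0, -0.2, 0.5, 0, 0, 0, -0.2]'

```text
t: 4.5
tool_pos: [537.3, -259.5, 28.2]
tool_rot: [3.123, 0.094, -0.023]
force: [-1.2, -0.5, 0.8]
width: 0.611
```

```bash
python3 - <<'E'
from h import *
goto(57,-96,27,0)
E
```

```text
t 4.5 tcp [ 537.3 -259.5   28.2] rackloc [ 33.  -99.8] yaw rel rack 1.9 tilt z [-0.014 -0.018 -1.   ] F [-1.2 -0.5  0.8] w 0.611 q [ 0.44  0.53 -0.09  1.84  0.1   0.78 -1.22]
need cm [ 2.39  0.44 -0.12] turn -1.9
```

Emit:
move_arm --deltas '[0.4, 0.2, 0, -1, -0.2, 0.5, 0.1, 0, -0.5, -0.2, 0.4, 0, 0, 0, -0.2, 0.2, 0, 0, 0, -0.2]'

```text
t: 4.83
tool_pos: [554.2, -257.0, 28.2]
tool_rot: [3.124, 0.051, -0.023]
force: [-2.5, -0.7, 1.5]
width: 0.61
```

```bash
python3 - <<'E'
from h import *
goto(57,-96,27,0)
save('side','s3',(230,160,350,230),6)
E
```

```text
t 4.83 tcp [ 554.2 -257.    28.2] rackloc [ 50.  -97.7] yaw rel rack 0.3 tilt z [-0.015 -0.017 -1.   ] F [-2.5 -0.7  1.5] w 0.61 q [ 0.42  0.55 -0.09  1.8   0.09  0.8  -1.26]
need cm [ 0.7   0.19 -0.12] turn -0.3
```

View pics/s3.png

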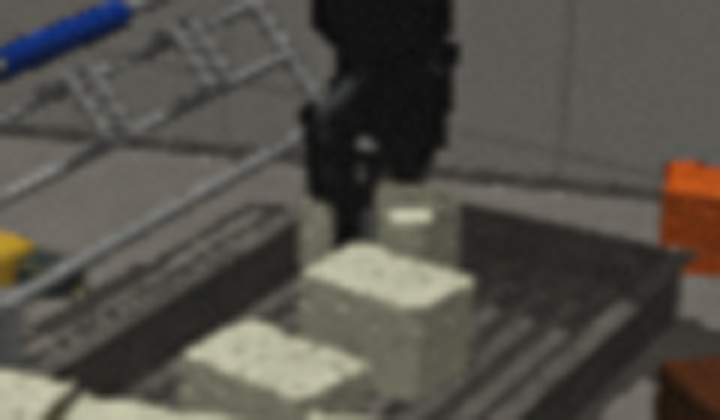

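Emit:
move_arm --deltas '[0.3, 0.15, 0, 0, -0.2, 0.2, 0, 0, 0, -0.2]'

```text
t: 5.05
tool_pos: [559.7, -255.8, 28.2]
tool_rot: [3.123, 0.05, -0.023]
force: [-1.0, 1.0, 1.4]
width: 0.613
```

```bash
python3 - <<'E'
from h import *
goto(57,-96,27,0)
E
```

```text
t 5.05 tcp [ 559.7 -255.8   28.2] rackloc [ 55.6 -96.7] yaw rel rack 0.3 tilt z [-0.014 -0.018 -1.   ] F [-1.   1.   1.4] w 0.613 q [ 0.41  0.56 -0.09  1.79  0.09  0.81 -1.26]
need cm [ 0.14  0.07 -0.12] turn -0.3
```

Emit:
move_arm --deltas '[0.2, 0, 0, 0, -0.2]'

```text
t: 5.13
tool_pos: [561.5, -255.8, 28.2]
tool_rot: [3.124, 0.051, -0.024]
force: [-2.3, -0.2, 2.0]
width: 0.611
```

Emit:
move_arm --deltas '[0.2, 0, 0, 0, -0.2]'

```text
t: 5.22
tool_pos: [563.7, -255.7, 28.2]
tool_rot: [3.124, 0.051, -0.024]
force: [-2.7, -0.4, 1.5]
width: 0.611
```

Emit:
move_arm --deltas '[0.2, 0, 0, 0, -0.2]'

```text
t: 5.3
tool_pos: [565.3, -255.7, 28.1]
tool_rot: [3.124, 0.051, -0.026]
force: [-8.6, -1.2, 6.8]
width: 0.61
```

Contact with the back wall at TCP x of about 564.5, as predicted. Releasing.

Emit:
move_arm --deltas '[-0.1, 0, 0, 0, -0.2, 0, 0, 0, 0, 0.5, 0, 0, 0, 0, 0.5, 0, 0, 0, 0, 0.5, 0, 0, 1.5, 0, 0.5, 0, 0, 2.5, 0, 0.5, 0, 0, 2.5, 0, 0.5, 0, 0, 2, 0, 0.5]'

```text
t: 5.97
tool_pos: [564.3, -251.9, 109.8]
tool_rot: [3.129, 0.054, -0.03]
force: [0.2, -0.2, -0.9]
width: 0.748
```

```bash
python3 - <<'E'
from h import *
goto(-2.5,-5.5,95,-6.1)
E
```

```text
t 5.97 tcp [ 564.3 -251.9  109.8] rackloc [ 60.2 -93. ] yaw rel rack 0.5 tilt z [-0.019 -0.012 -1.   ] F [ 0.2 -0.2 -0.9] w 0.748 q [ 0.41  0.46 -0.09  1.73  0.07  0.97 -1.25]
need cm [-6.51  8.57 -1.48] turn -6.6
```

Emit:
move_arm --deltas '[-1.5, 1.8, 0, -2, 0.5, -1.8, 2.2, 0, -2, 0.5, -1.5, 2.0, 0, -1.5, 0.5, -0.8, 1.0, 0, -0.5, 0.5, 0, 0, 0, 0, 0.5, 0, 0, 0, 0, 0.5]'

```text
t: 6.47
tool_pos: [513.4, -181.5, 117.6]
tool_rot: [3.123, -0.118, -0.001]
force: [-0.3, -0.0, -0.2]
width: 0.752
```

```bash
python3 - <<'E'
from h import *
goto(-2.5,-5.5,27,-6.1)
save('top','t2',(205,120,375,270),4)
E
```

```text
t 6.47 tcp [ 513.4 -181.5  117.6] rackloc [ 11.3 -21.2] yaw rel rack -5.9 tilt z [-0.001 -0.016 -1.   ] F [-0.3 -0.  -0.2] w 0.752 q [ 0.33  0.33 -0.1   1.91  0.06  0.9  -1.44]
need cm [-1.42  1.53 -9.06] turn -0.2
```

View pics/t2.png

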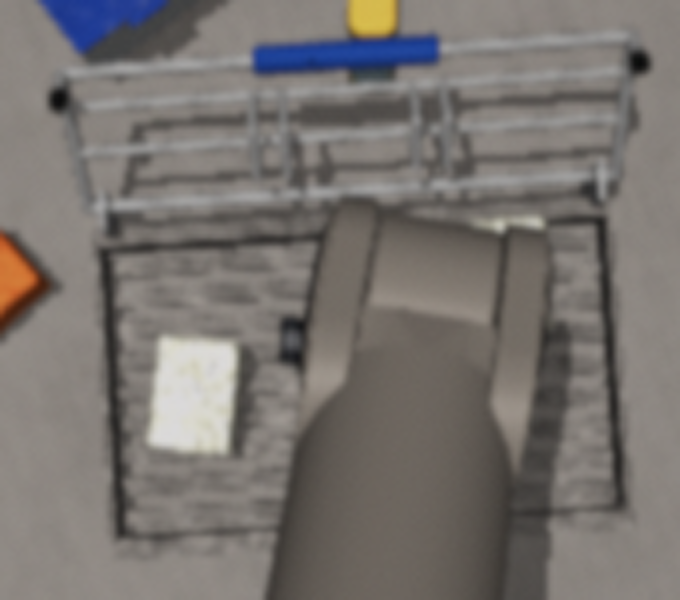

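Emit:
move_arm --deltas '[-0.8, 0.9, -0.8, 0, 0.5, -0.5, 0.5, -1.2, 0, 0.5, -0.1, 0.1, -1.2, 0, 0.5, 0, 0, 0, 0, 0.5]'

```text
t: 6.85
tool_pos: [504.0, -170.6, 85.7]
tool_rot: [3.12, -0.124, 0.01]
force: [-0.3, -0.1, -0.8]
width: 0.751
```

```bash
python3 - <<'E'
from h import *
goto(-2.5,-5.5,27,-6.1)
E
```

```text
t 6.85 tcp [ 504.  -170.6   85.7] rackloc [  2.1 -10. ] yaw rel rack -6.1 tilt z [ 0.006 -0.019 -1.   ] F [-0.3 -0.1 -0.8] w 0.751 q [ 0.32  0.35 -0.1   1.97  0.07  0.82 -1.47]
need cm [-0.48  0.44 -5.87] turn -0.0
```

Emit:
move_arm --deltas '[-0.3, 0.35, -0.5, 0, 0.5, -0.1, 0.1, -1.0, 0, 0.5, 0, 0, -1, 0, 0.5, 0, 0, -0.5, 0, 0.5, 0, 0, 0, 0, 0.5]'

```text
t: 7.27
tool_pos: [502.5, -168.9, 53.7]
tool_rot: [3.119, -0.128, 0.015]
force: [0.2, 0.1, 0.4]
width: 0.75
```

```bash
python3 - <<'E'
from h import *
goto(-2.5,-5.5,27,-6.1)
E
```

```text
t 7.27 tcp [ 502.5 -168.9   53.7] rackloc [ 0.7 -8.2] yaw rel rack -6.3 tilt z [ 0.009 -0.02  -1.   ] F [0.2 0.1 0.4] w 0.75 q [ 0.31  0.39 -0.09  2.    0.08  0.74 -1.49]
need cm [-0.33  0.26 -2.67] turn 0.2
```

Emit:
move_arm --deltas '[-0.2, 0.2, -0.9, 0, 0.5, 0, 0, -0.9, 0, 0.5, 0, 0, -0.4, 0, 0.5, 0, 0, 0, 0, 0.2, 0, 0, 0, 0, -0.2, 0, 0, 0, 0, -0.2, 0, 0, 0, 0, -0.2]'

```text
t: 7.85
tool_pos: [501.0, -167.0, 29.8]
tool_rot: [3.119, -0.129, 0.016]
force: [0.4, 0.2, -1.0]
width: 0.608
```

```bash
python3 - <<'E'
from h import *
goto(57,0,27,0)
E
```

```text
t 7.85 tcp [ 501.  -167.    29.8] rackloc [-0.8 -6.3] yaw rel rack -6.3 tilt z [ 0.009 -0.02  -1.   ] F [ 0.4  0.2 -1. ] w 0.608 q [ 0.3   0.42 -0.09  2.02  0.09  0.69 -1.5 ]
need cm [ 5.76  0.79 -0.28] turn 6.3
```

Emit:
move_arm --deltas '[0.4, 0.2, 0, 1.5, -0.2, 0.7, 0.3, 0, 2, -0.2, 0.7, 0.2, 0, 1.5, -0.2, 0.7, 0, 0, 0.5, -0.2, 0.7, 0, 0, 0, -0.2, 0.5, 0, 0, 0, -0.2, 0.3, 0, 0, 0, -0.2]'

```text
t: 8.43
tool_pos: [540.2, -161.4, 30.0]
tool_rot: [3.12, 0.032, 0.005]
force: [-3.6, -0.5, 2.3]
width: 0.608
```

```bash
python3 - <<'E'
from h import *
goto(60,0,27,0)
E
```

```text
t 8.43 tcp [ 540.2 -161.4   30. ] rackloc [38.6 -1.8] yaw rel rack -0.4 tilt z [ 0.003 -0.021 -1.   ] F [-3.6 -0.5  2.3] w 0.608 q [ 0.29  0.48 -0.11  1.93  0.11  0.73 -1.44]
need cm [ 2.13  0.24 -0.3 ] turn 0.4
```

Emit:
move_arm --deltas '[0.5, 0.15, 0, 0.3, -0.2, 0.5, 0.05, 0, 0, -0.2, 0.4, 0, 0, 0, -0.2, 0.2, 0, 0, 0, -0.2]'

```text
t: 8.77
tool_pos: [556.8, -159.8, 30.1]
tool_rot: [3.119, 0.04, -0.0]
force: [-2.3, -0.9, 2.3]
width: 0.608
```

```bash
python3 - <<'E'
from h import *
goto(60,0,27,0)
E
```

```text
t 8.77 tcp [ 556.8 -159.8   30.1] rackloc [55.3 -0.6] yaw rel rack -0.1 tilt z [ 0.    -0.022 -1.   ] F [-2.3 -0.9  2.3] w 0.608 q [ 0.28  0.5  -0.11  1.89  0.11  0.76 -1.44]
need cm [ 0.47  0.08 -0.31] turn 0.1
```

Emit:
move_arm --deltas '[0.2, 0, 0, 0, -0.2]'

```text
t: 8.85
tool_pos: [558.8, -159.8, 30.1]
tool_rot: [3.119, 0.041, -0.002]
force: [-5.0, -0.7, 4.9]
width: 0.611
```

Emit:
move_arm --deltas '[0.2, 0, 0, 0, -0.2]'

```text
t: 8.93
tool_pos: [560.6, -159.8, 30.1]
tool_rot: [3.12, 0.041, -0.003]
force: [-4.1, -1.1, 4.8]
width: 0.609
```

Emit:
move_arm --deltas '[0.2, 0, 0, 0, -0.2]'

```text
t: 9.02
tool_pos: [562.3, -159.8, 30.1]
tool_rot: [3.12, 0.041, -0.005]
force: [-3.7, 0.1, 5.2]
width: 0.609
```

Emit:
move_arm --deltas '[0.15, 0, 0, 0, -0.2]'

```text
t: 9.1
tool_pos: [562.4, -159.8, 30.1]
tool_rot: [3.12, 0.041, -0.01]
force: [-9.0, 0.2, 9.5]
width: 0.614
```

Emit:
move_arm --deltas '[-0.1, 0, 0, 0, -0.2, 0, 0, 0, 0, 0.5, 0, 0, 0, 0, 0.5, 0, 0, 0, 0, 0.5, 0, 0, 1.5, 0, 0.5, 0, 0, 2.5, 0, 0.5, 0, 0, 2.5, 0, 0.5, 0, 0, 2, 0, 0.5]'

```text
t: 9.77
tool_pos: [562.5, -156.8, 112.0]
tool_rot: [3.124, 0.044, -0.01]
force: [0.8, 0.3, 0.3]
width: 0.751
```

```bash
python3 - <<'E'
from h import *
goto(-5.2,109.3,95,-7.7)
E
```

```text
t 9.77 tcp [ 562.5 -156.8  112. ] rackloc [61.   2.2] yaw rel rack 0.1 tilt z [-0.006 -0.017 -1.   ] F [0.8 0.3 0.3] w 0.751 q [ 0.29  0.4  -0.13  1.82  0.08  0.93 -1.42]
need cm [-6.91 10.52 -1.7 ] turn -7.8
```

Emit:
move_arm --deltas '[-1.5, 2.2, 0, -2, 0.5, -1.8, 2.6, 0, -2, 0.5, -1.8, 2.6, 0, -2, 0.5, -1.0, 1.6, 0, -1, 0.5, -0.3, 0.5, 0, 0, 0.5, 0, 0, 0, 0, 0.5, 0, 0, 0, 0, 0.5]'

```text
t: 10.35
tool_pos: [505.4, -60.5, 119.7]
tool_rot: [3.117, -0.158, 0.025]
force: [-0.2, -1.3, -0.1]
width: 0.752
```

```bash
python3 - <<'E'
from h import *
goto(-5.2,109.3,27,-7.7)
save('top','t3',(205,120,375,270),4)
E
```

```text
t 10.35 tcp [505.4 -60.5 119.7] rackloc [  6.5 100.1] yaw rel rack -7.4 tilt z [ 0.015 -0.021 -1.   ] F [-0.2 -1.3 -0.1] w 0.752 q [ 0.15  0.26 -0.15  2.    0.08  0.87 -1.71]
need cm [-1.2   0.89 -9.27] turn -0.3
```

View pics/t3.png

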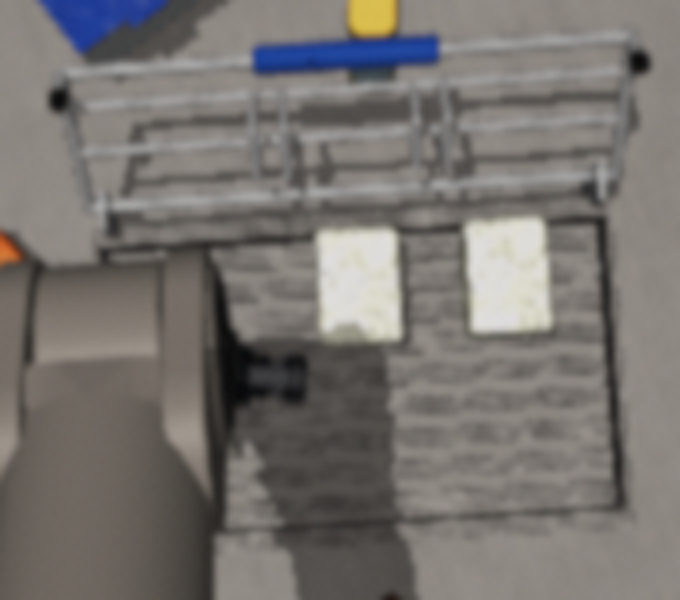

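The middle and right pieces stand square at the back wall, at about (360,285) and (508,275). Now the left piece.

Emit:
move_arm --deltas '[-0.6, 0.5, -0.8, 0, 0.5, -0.4, 0.3, -1.2, 0, 0.5, -0.1, 0.1, -1.2, 0, 0.5, 0, 0, 0, 0, 0.5]'

```text
t: 10.73
tool_pos: [496.5, -55.5, 85.6]
tool_rot: [3.116, -0.169, 0.03]
force: [-1.1, -0.5, -0.6]
width: 0.752
```

```bash
python3 - <<'E'
from h import *
goto(-5.2,109.3,27,-7.7)
E
```

```text
t 10.73 tcp [496.5 -55.5  85.6] rackloc [ -2.2 105.2] yaw rel rack -7.8 tilt z [ 0.018 -0.022 -1.   ] F [-1.1 -0.5 -0.6] w 0.752 q [ 0.14  0.29 -0.14  2.05  0.09  0.78 -1.75]
need cm [-0.31  0.4  -5.86] turn 0.1
```

Emit:
move_arm --deltas '[-0.2, 0.3, -0.5, 0, 0.5, 0, 0.1, -1.0, 0, 0.5, 0, 0, -1, 0, 0.5, 0, 0, -0.5, 0, 0.5, 0, 0, 0, 0, 0.5]'

```text
t: 11.15
tool_pos: [494.9, -53.2, 52.2]
tool_rot: [3.115, -0.175, 0.03]
force: [0.3, 0.3, -0.0]
width: 0.752
```

```bash
python3 - <<'E'
from h import *
goto(-5.2,109.3,27,-7.7)
E
```

```text
t 11.15 tcp [494.9 -53.2  52.2] rackloc [ -3.8 107.6] yaw rel rack -8.0 tilt z [ 0.018 -0.023 -1.   ] F [ 0.3  0.3 -0. ] w 0.752 q [ 0.12  0.34 -0.14  2.08  0.11  0.71 -1.77]
need cm [-0.15  0.16 -2.52] turn 0.3
```

Emit:
move_arm --deltas '[-0.1, 0.1, -0.9, 0, 0.5, 0, 0, -0.9, 0, 0.5, 0, 0, -0.2, 0, 0.5, 0, 0, 0, 0, 0.2, 0, 0, 0, 0, -0.2, 0, 0, 0, 0, -0.2, 0, 0, 0, 0, -0.2]'

```text
t: 11.73
tool_pos: [494.4, -52.1, 30.4]
tool_rot: [3.115, -0.176, 0.03]
force: [0.2, 0.2, -2.5]
width: 0.608
```

```bash
python3 - <<'E'
from h import *
goto(60,96,27,0)
E
```

```text
t 11.73 tcp [494.4 -52.1  30.4] rackloc [ -4.2 108.7] yaw rel rack -8.0 tilt z [ 0.018 -0.022 -1.   ] F [ 0.2  0.2 -2.5] w 0.608 q [ 0.12  0.38 -0.13  2.09  0.12  0.66 -1.78]
need cm [ 6.45 -1.1  -0.34] turn 8.0
```

Emit:
move_arm --deltas '[0.4, -0.2, 0, 1.5, -0.2, 0.7, -0.4, 0, 2, -0.2, 0.7, -0.3, 0, 2, -0.2, 0.7, -0.1, 0, 1.5, -0.2, 0.7, 0, 0, 0.5, -0.2, 0.7, 0, 0, 0, -0.2, 0.4, 0, 0, 0, -0.2]'

```text
t: 12.32
tool_pos: [531.0, -61.4, 31.0]
tool_rot: [3.121, 0.039, 0.007]
force: [-1.7, 0.5, -1.2]
width: 0.607
```

```bash
python3 - <<'E'
from h import *
goto(60,96,27,0)
E
```

```text
t 12.32 tcp [531.  -61.4  31. ] rackloc [32.1 98.4] yaw rel rack -0.1 tilt z [ 0.005 -0.02  -1.   ] F [-1.7  0.5 -1.2] w 0.607 q [ 0.16  0.44 -0.16  1.99  0.14  0.71 -1.64]
need cm [ 2.79 -0.16 -0.4 ] turn 0.1
```

Emit:
move_arm --deltas '[0.5, -0.15, 0, 0, -0.2, 0.6, -0.1, 0, 0, -0.2, 0.6, 0, 0, 0, -0.2, 0.4, 0, 0, 0, -0.2, 0.2, 0, 0, 0, -0.2]'

```text
t: 12.73
tool_pos: [555.1, -64.0, 31.1]
tool_rot: [3.121, 0.037, 0.002]
force: [-0.8, 1.5, -0.6]
width: 0.605
```

```bash
python3 - <<'E'
from h import *
goto(60,96,27,0)
E
```

```text
t 12.73 tcp [555.1 -64.   31.1] rackloc [56.1 95.1] yaw rel rack -0.2 tilt z [ 0.001 -0.021 -1.   ] F [-0.8  1.5 -0.6] w 0.605 q [ 0.15  0.47 -0.16  1.93  0.14  0.74 -1.64]
need cm [ 0.39  0.1  -0.41] turn 0.2
```

Emit:
move_arm --deltas '[0.2, 0, 0, 0, -0.2]'

```text
t: 12.82
tool_pos: [557.3, -64.0, 31.0]
tool_rot: [3.121, 0.037, 0.001]
force: [-3.6, 0.4, 3.1]
width: 0.609
```

Emit:
move_arm --deltas '[0.2, 0, 0, 0, -0.2]'

```text
t: 12.9
tool_pos: [558.5, -64.1, 30.9]
tool_rot: [3.12, 0.037, -0.003]
force: [-8.5, -0.1, 10.6]
width: 0.61
```

Emit:
move_arm --deltas '[-0.1, 0, 0, 0, -0.2, 0, 0, 0, 0, 0.4, 0, 0, 0, 0, 0.4, 0, 0, 0, 0, 0.4, 0, 0, 1.5, 0, 0.4, 0, 0, 2.5, 0, 0.4, 0, 0, 2.5, 0, 0.4, 0, 0, 2.5, 0, 0.4]'

```text
t: 13.57
tool_pos: [555.5, -63.4, 117.7]
tool_rot: [3.122, 0.038, -0.013]
force: [0.9, 0.3, 0.2]
width: 0.698
```

Emit:
move_arm --deltas '[-2.5, 0.5, 2, 0, -1, -3.5, 1, 2, 0, -1, -3.5, 1, 2, 0, -1, -3, 1, 2, 0, -1, -2, 0, 1, 0, -1, 0, 0, 0, 0, -1]'

```text
t: 14.07
tool_pos: [411.6, -27.4, 217.2]
tool_rot: [3.121, 0.037, 0.016]
force: [0.0, 0.3, 0.3]
width: 0.003
```

```bash
python3 - <<'E'
from h import *
st()
save('top','t4',(205,120,375,270),4)
im=cv2.imread('pics/raw_t4.png')
for p in pieces(im,c,th,R): print(p)
E
```

```text
t 14.07 tcp [411.6 -27.4 217.2] rackloc [-86.3 135.7] yaw rel rack -0.2 tilt z [ 0.01 -0.02 -1.  ] F [0.  0.3 0.3] w 0.003 q [ 0.16 -0.02 -0.21  2.08  0.02  1.07 -1.61]
(array([58.2, 94.6]), 72.0, 51.4, -3.1)
(array([58.4, -0.9]), 72.0, 50.8, -0.3)
(array([ 59.2, -97.1]), 70.1, 50.3, 1.3)
```

View pics/t4.png

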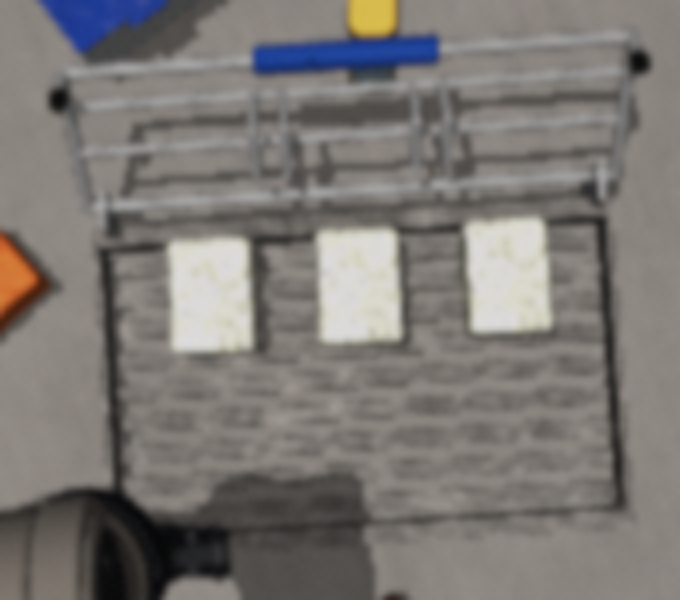

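All three pieces are within about 2 mm and 3° of their bays. Next I'll go behind the handle with shut fingers.

Emit:
move_arm --deltas '[2.5, -1.2, 0.5, 0, -1, 3.5, -1.5, 0, 0, -1, 3.8, -1.5, 0, 0, -1, 3.8, -1.5, 0, 0, -1, 3.8, -1.5, 0, 0, -1, 3.8, -1.5, 0, 0, -1, 3.0, -1.2, 0, 0, -1, 1.5, -0.5, 0, 0, -1]'

```text
t: 14.78
tool_pos: [679.4, -135.4, 215.3]
tool_rot: [3.119, 0.041, 0.022]
force: [0.2, 0.8, -0.0]
width: -0.003
```

```bash
cat >> h.py <<'E'
def hand(q): return np.array([118-105*np.cos(q),0,74+105*np.sin(q)])
E
python3 - <<'E'
from h import *
goto(hand(2.28)[0]+32,0,200,0)
E
```

```text
t 14.78 tcp [ 679.4 -135.4  215.3] rackloc [178.4  20.4] yaw rel rack -0.1 tilt z [ 0.014 -0.022 -1.   ] F [ 0.2  0.8 -0. ] w -0.003 q [ 0.22  0.48 -0.14  1.45  0.09  1.2  -1.48]
need cm [ 4.05 -1.93 -1.53] turn 0.1
```

Emit:
move_arm --deltas '[1.5, -1, 0, 0, -1, 1.5, -0.7, 0, 0, -1, 0.6, -0.2, 0, 0, -1, 0, 0, 0, 0, -1, 0, 0, 0, 0, -1]'

```text
t: 15.2
tool_pos: [723.0, -158.5, 204.4]
tool_rot: [3.12, 0.036, 0.015]
force: [-0.5, 0.6, 0.0]
width: 0.001
```

```bash
python3 - <<'E'
from h import *
goto(hand(2.28)[0]+32,0,140,0); print(hand(2.28))
save('side','s4',(200,100,340,220),5)
E
```

```text
t 15.2 tcp [ 723.  -158.5  204.4] rackloc [221.4  -3.8] yaw rel rack -0.2 tilt z [ 0.01  -0.022 -1.   ] F [-0.5  0.6  0. ] w 0.001 q [ 0.23  0.57 -0.13  1.33  0.09  1.24 -1.46]
need cm [-0.32  0.38 -6.44] turn 0.2
[186.37911436   0.         153.68247436]
```

View pics/s4.png

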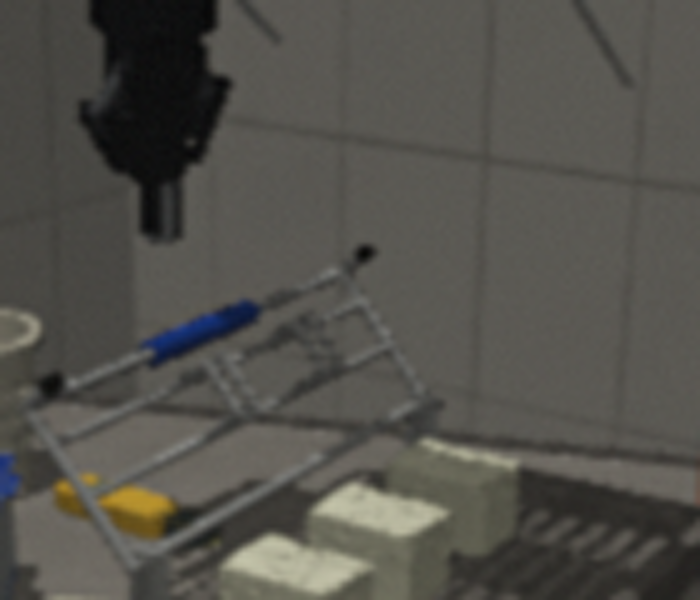

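The tip, at about (160,240), stands behind and above the blue handle at (200,330). Lowering it behind the handle, then pulling.

Emit:
move_arm --deltas '[0, 0.2, -1.5, 0, -1, 0, 0.1, -2, 0, -1, 0, 0, -1.5, 0, -1, 0, 0, -0.5, 0, -1, 0, 0, 0, 0, -1]'

```text
t: 15.67
tool_pos: [720.3, -152.2, 150.2]
tool_rot: [3.12, 0.04, 0.017]
force: [1.8, 0.9, 0.0]
width: 0.002
```

Emit:
move_arm --deltas '[-0.5, 0, 0, 0, -1, -0.6, 0, 0, 0, -1, -0.6, 0, 0, 0, -1]'

```text
t: 15.92
tool_pos: [706.0, -151.2, 153.6]
tool_rot: [3.119, 0.043, 0.034]
force: [9.1, -0.0, 2.1]
width: 0.002
```

```bash
python3 - <<'E'
from h import *
st()
save('side','s5',(200,100,340,220),5)
E
```

```text
t 15.92 tcp [ 706.  -151.2  153.6] rackloc [204.6   3.9] yaw rel rack 0.0 tilt z [ 0.022 -0.021 -1.   ] F [ 9.1 -0.   2.1] w 0.002 q [ 0.23  0.57 -0.13  1.44  0.1   1.11 -1.47]
```

View pics/s5.png

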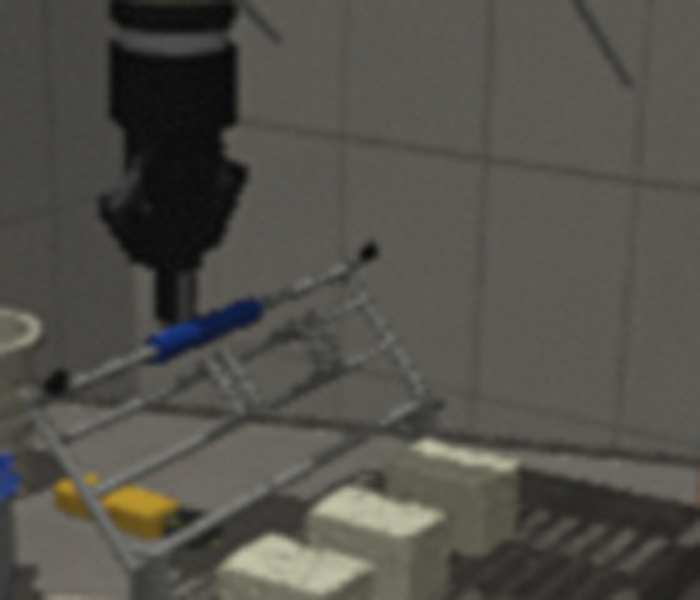

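Emit:
move_arm --deltas '[-0.8, 0, -0.1, 0, -1, -0.8, 0, 0, 0, -1, -0.8, 0, 0, 0, -1, -0.8, 0, 0, 0, -1]'

```text
t: 16.3
tool_pos: [689.2, -151.8, 166.9]
tool_rot: [3.113, 0.045, 0.106]
force: [5.5, -0.3, 0.3]
width: 0.001
```

```bash
cat >> h.py <<'E'
def qe():
    s,p,loc,rel=st(); cq=(118-(loc[0]-20))/105; q=np.arccos(np.clip(cq,-1,1)); print('q~',round(q,2),'handle z',hand(q)[2].round(1))
E
python3 - <<'E'
from h import *
qe()
save('side','s6',(200,100,340,220),5)
E
```

```text
t 16.3 tcp [ 689.2 -151.8  166.9] rackloc [187.8   3.8] yaw rel rack 0.0 tilt z [ 0.068 -0.026 -0.997] F [ 5.5 -0.3  0.3] w 0.001 q [ 0.24  0.51 -0.13  1.52  0.09  1.05 -1.46]
q~ 2.07 handle z 166.4
```

View pics/s6.png

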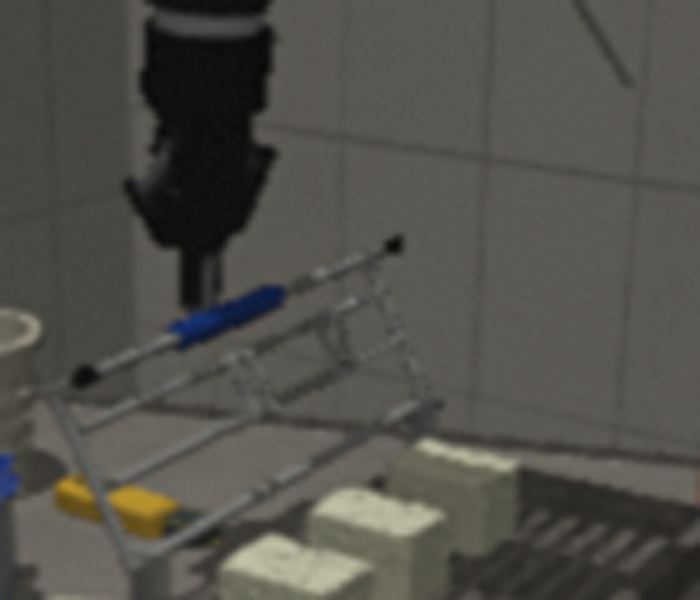

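Emit:
move_arm --deltas '[0.7, 0, 0, 0, -1, 0, 0, -1.0, 0, -1, 0, 0, -1.2, 0, -1, 0, 0, -0.3, 0, -1, -0.3, 0, -0.2, 0, -1]'

```text
t: 16.77
tool_pos: [690.9, -152.3, 140.1]
tool_rot: [3.112, 0.043, 0.101]
force: [-0.2, -0.0, 0.3]
width: -0.002
```

```bash
python3 - <<'E'
from h import *
qe()
E
```

```text
t 16.77 tcp [ 690.9 -152.3  140.1] rackloc [189.5   3.2] yaw rel rack -0.0 tilt z [ 0.065 -0.027 -0.998] F [-0.2 -0.   0.3] w -0.002 q [ 0.24  0.53 -0.13  1.54  0.1   1.01 -1.47]
q~ 2.08 handle z 165.5
```

Emit:
move_arm --deltas '[-0.8, 0, 0, 0, -1, -0.9, 0, 0, 0, -1, -1.0, 0, 0, 0, -1, -1.0, 0, 0, 0, -1]'

```text
t: 17.1
tool_pos: [672.4, -152.8, 148.8]
tool_rot: [3.104, 0.047, 0.171]
force: [5.5, 0.7, 4.3]
width: -0.001
```

```bash
python3 - <<'E'
from h import *
qe()
save('side','s7',(200,100,340,220),5)
E
```

```text
t 17.1 tcp [ 672.4 -152.8  148.8] rackloc [171.    3.2] yaw rel rack 0.1 tilt z [ 0.11  -0.031 -0.993] F [5.5 0.7 4.3] w -0.001 q [ 0.26  0.47 -0.14  1.62  0.1   0.94 -1.46]
q~ 1.89 handle z 173.7
```

View pics/s7.png

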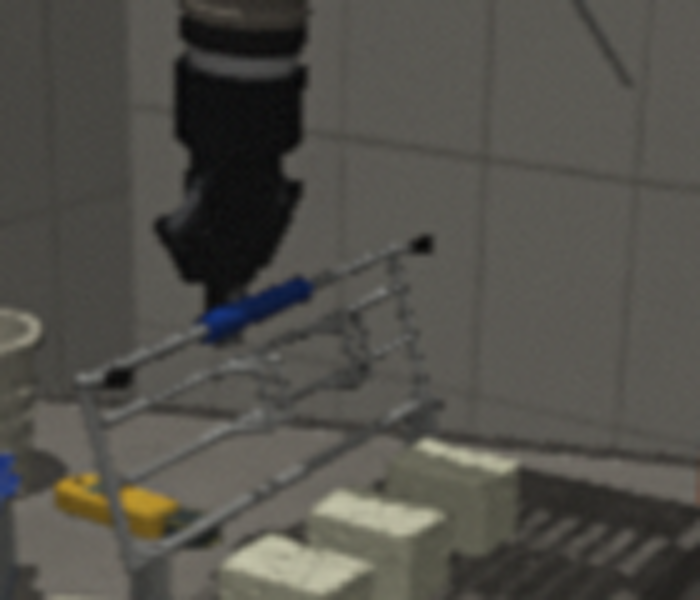

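Emit:
move_arm --deltas '[-1.5, 0, 0, 0, -1, -1.6, 0, 0, 0, -1, -1.6, 0, 0, 0, -1, -1.6, 0, 0, 0, -1]'

```text
t: 17.48
tool_pos: [618.2, -153.9, 155.3]
tool_rot: [3.098, 0.049, 0.21]
force: [2.4, -0.3, -0.9]
width: 0.0
```

```bash
python3 - <<'E'
from h import *
qe()
save('side','s8',(200,100,340,220),5)
E
```

```text
t 17.48 tcp [ 618.2 -153.9  155.3] rackloc [116.8   3.6] yaw rel rack 0.1 tilt z [ 0.135 -0.034 -0.99 ] F [ 2.4 -0.3 -0.9] w 0.0 q [ 0.28  0.37 -0.14  1.77  0.08  0.87 -1.43]
q~ 1.37 handle z 176.8
```

View pics/s8.png

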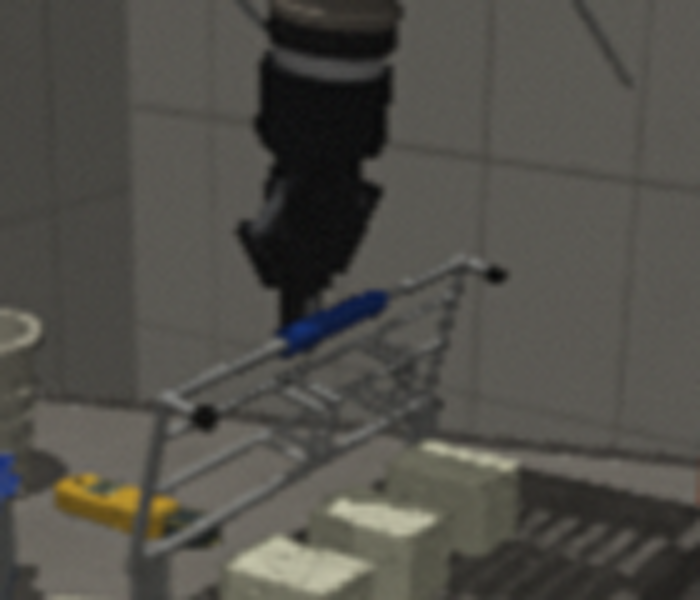

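Emit:
move_arm --deltas '[-0.8, 0, 0.8, 0, -1, -1.2, 0, 0.4, 0, -1, -1.4, 0, 0.2, 0, -1]'

```text
t: 17.78
tool_pos: [580.8, -153.3, 167.9]
tool_rot: [3.1, 0.049, 0.203]
force: [1.9, -0.1, -0.8]
width: -0.002
```

```bash
python3 - <<'E'
from h import *
qe()
save('side','s9',(200,100,340,220),5)
E
```

```text
t 17.78 tcp [ 580.8 -153.3  167.9] rackloc [79.4  5.2] yaw rel rack 0.1 tilt z [ 0.131 -0.033 -0.991] F [ 1.9 -0.1 -0.8] w -0.002 q [ 0.3   0.29 -0.15  1.84  0.07  0.88 -1.41]
q~ 0.98 handle z 161.1
```

View pics/s9.png

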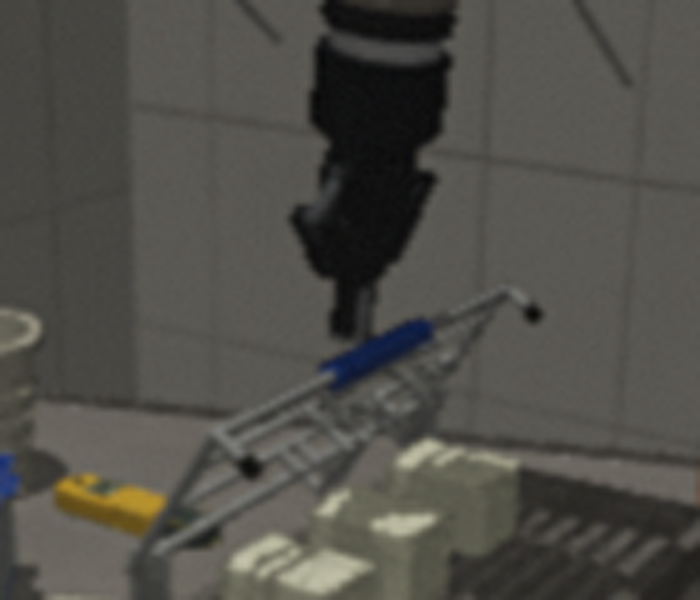

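Emit:
move_arm --deltas '[-1.2, 0, -0.3, 0, -1, -1.3, -0.1, -0.8, 0, -1, -1.3, -0.1, -1.2, 0, -1]'

```text
t: 18.08
tool_pos: [544.1, -155.1, 148.9]
tool_rot: [3.098, 0.05, 0.212]
force: [1.7, 1.2, 1.0]
width: -0.001
```

```bash
python3 - <<'E'
from h import *
qe()
save('side','s10',(200,100,340,220),5)
E
```

```text
t 18.08 tcp [ 544.1 -155.1  148.9] rackloc [42.7  4.4] yaw rel rack 0.1 tilt z [ 0.137 -0.033 -0.99 ] F [1.7 1.2 1. ] w -0.001 q [ 0.32  0.25 -0.15  1.94  0.06  0.81 -1.39]
q~ 0.43 handle z 118.0
```

View pics/s10.png

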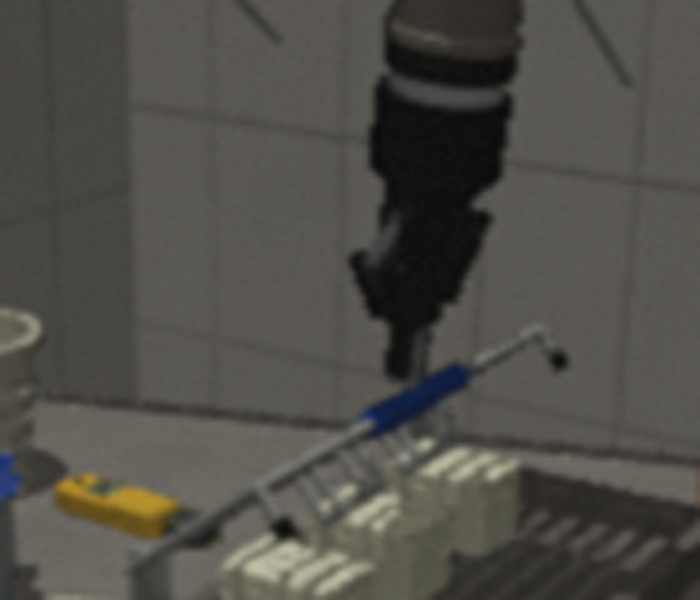

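Emit:
move_arm --deltas '[-0.9, 0, -1.2, 0, -1, -0.8, 0, -1.3, 0, -1, -0.5, 0, -1.3, 0, -1]'

```text
t: 18.38
tool_pos: [516.8, -155.9, 108.8]
tool_rot: [3.1, 0.047, 0.196]
force: [0.5, 0.6, 0.2]
width: 0.002
```

```bash
python3 - <<'E'
from h import *
qe()
save('side','s11',(200,100,340,220),5)
E
```

```text
t 18.38 tcp [ 516.8 -155.9  108.8] rackloc [15.4  4.4] yaw rel rack 0.1 tilt z [ 0.126 -0.033 -0.991] F [0.5 0.6 0.2] w 0.002 q [ 0.33  0.27 -0.14  2.03  0.07  0.72 -1.39]
q~ 0.0 handle z 74.0
```

View pics/s11.png

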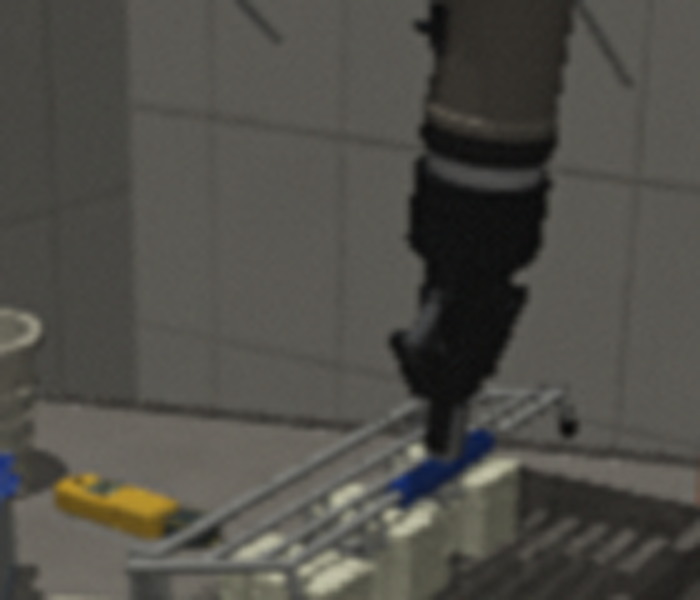

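Emit:
move_arm --deltas '[0, 0, -0.8, 0, -1, 0, 0, -0.8, 0, -1, 0, 0, -0.6, 0, -1]'

```text
t: 18.68
tool_pos: [514.1, -155.8, 82.9]
tool_rot: [3.102, 0.046, 0.182]
force: [-1.5, 0.6, 6.9]
width: 0.002
```

Emit:
move_arm --deltas '[0, 0, -0.6, 0, -1]'

```text
t: 18.77
tool_pos: [514.5, -155.9, 81.5]
tool_rot: [3.102, 0.045, 0.178]
force: [-38.4, 10.2, 100.4]
width: -0.001
```

Hard stop reached with 100 N, so I'm backing off at once.

Emit:
move_arm --deltas '[0, 0, 0.8, 0, -1]'

```text
t: 18.85
tool_pos: [515.0, -155.8, 90.8]
tool_rot: [3.102, 0.045, 0.177]
force: [-0.3, 0.3, 0.5]
width: 0.002
```

Emit:
move_arm --deltas '[0, 0, 1.5, 0, -1, 0, 0, 2.5, 0, -1, -1, 0, 3, 0, -1, -3, 1, 3, 0, -1, -3, 1.5, 2, 0, -1, -3, 1.5, 1, 0, -1, -2, 1, 0, 0, -1, 0, 0, 0, 0, -1]'

```text
t: 19.52
tool_pos: [400.8, -104.3, 229.7]
tool_rot: [3.099, 0.047, 0.197]
force: [-1.0, -0.6, 0.2]
width: 0.003
```

```bash
python3 - <<'E'
from h import *
st()
save('top','t5',(205,120,375,270),4)
save('side','s12',(200,120,340,240),5)
im=cv2.imread('pics/raw_t5.png')
h=hand(0); print('handle q0 crop px',(proj('top',np.r_[R@h[:2]+c,h[2]])-[205,120]+.5)*4)
for n,off,sc in(('top',(205,120),4),('side',(200,120),5)):
  for q in (0,0.06,0.12,.2):
    h=hand(q); P=np.array([np.r_[R@np.array([h[0],y])+c,h[2]] for y in (-55,55)]); print(n,q,((proj(n,P)-off+.5)*sc).round(1).tolist())
E
```

```text
t 19.52 tcp [ 400.8 -104.3  229.7] rackloc [-99.2  59.1] yaw rel rack 0.1 tilt z [ 0.127 -0.034 -0.991] F [-1.  -0.6  0.2] w 0.003 q [ 0.33 -0.11 -0.18  2.14 -0.01  0.98 -1.38]
handle q0 crop px [[361.61772866 356.38731957]]
top 0 [[448.2, 351.4], [275.1, 361.3]]
top 0.06 [[449.0, 350.7], [274.8, 360.7]]
top 0.12 [[449.7, 349.4], [274.4, 359.4]]
top 0.2 [[450.7, 346.6], [273.9, 356.7]]
side 0 [[488.6, 381.7], [400.7, 440.6]]
side 0.06 [[488.8, 372.1], [400.8, 430.4]]
side 0.12 [[488.4, 362.4], [400.2, 420.1]]
side 0.2 [[487.1, 349.3], [398.6, 406.1]]
```

View pics/t5.png

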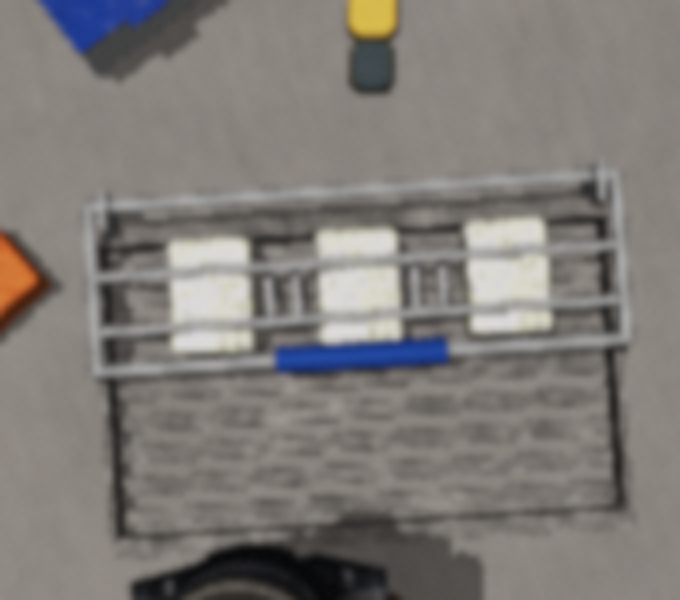

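View pics/s12.png

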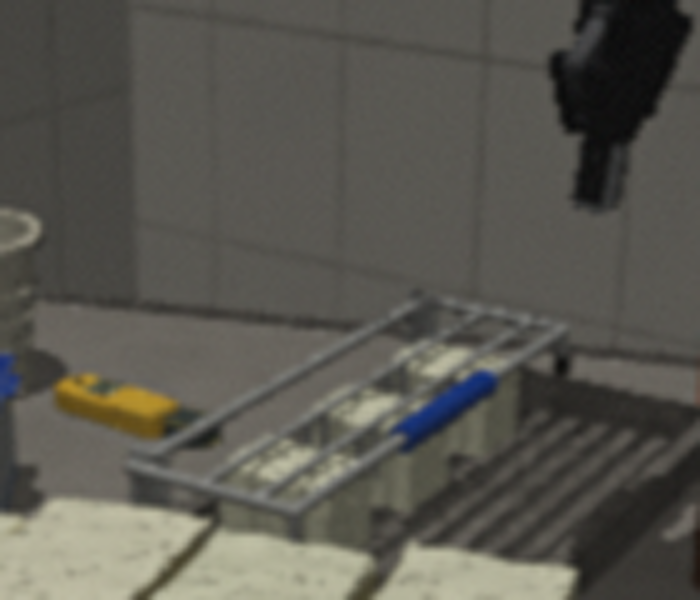

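The hold-down is level: the handle ends at (490,383) and (402,440) match the q=0 projection. The loops stand in both gaps, and the pieces and the visible bystanders haven't moved.

```bash
python3 -c "
from workcell import ctrl
print(ctrl.hand_in())"
```

```text
the job is handed in; nothing more can be done
None
```

I slid the three pieces into their bays against the back wall, swung the hold-down level over them, and handed the job in at about 19.5 s of the 64 s. No verdict came back.

- **Pieces:** In the top picture taken before closing, they lay within about 2 mm of their bay points and within about 3° of square. In the picture after closing, they look unmoved.
- **Hold-down:** In the last side picture the handle ends match the projection for joint value 0. The wire loops stand in the two gaps.
- **Bystanders:** The pH meter and the part of the salt box in the last top crop look unmoved. I did not check the brush again at the end. It was out of that crop, and the arm never worked near it.
- **Force peak:** The last push down met the hard stop with about 108 N at the wrist for one reading. The wrist limit is 120 N, and I backed off at once. The push was with the fingertips, so the 40 N limit on the arm and gripper body should not apply, but I cannot confirm that.
- **Tool tilt:** The tool was left tilted by about 0.13 rad after pulling the hold-down over. It did not affect the result.

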